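# Put the enamelling blanks on their proper trivets before firing

### The job

The three copper dishes waiting for the kiln have been set on each other's firing supports: swap them round so that the round dish is centred on the three-armed trivet, the square dish is centred on the four-armed trivet with a corner over each arm, and the long dish lies centred along the wire rack, all upright. The white firing board is free for parking a dish on the way. Put every dish down gently, never letting it drop, and leave the bowl, kettle and brush where they are.

Things in the scene. Friction and masses are not known exactly. Their poses are not given: they have to be found in the camera images.
- round_dish: Loose bare copper dish, round, open at the top, 64 mm across at the rim, 14 mm high, its foot 48 mm across; the upper 9 mm of its side is nearly upright. About 60 g. Origin: centre of its flat underside; z up. It can be gripped across the rim in any direction.
- square_dish: Loose bare copper dish, square, open at the top, 56 x 56 mm, 14 mm high, with upright walls and a flat underside. About 70 g. Origin: centre of its underside; x and y run square to its walls, z up.
- long_dish: Loose bare copper dish, oblong, open at the top, 110 mm long (its x) by 34 mm wide (its y), 14 mm high, with upright walls and a flat underside. About 70 g. Origin: centre of its underside; z up. Grip it across its 34 mm width at the middle.
- trivet_three: Stainless steel trivet with three flat arms in a star, standing firm on the table. Arms reach 64 mm from the centre, 10 mm wide, 120 degrees apart, one along its x; their flat tops are 25 mm above the table, and each arm ends in a leg. Origin: its centre, at table height. At the start another dish stands on it and hides its middle.
- trivet_four: Stainless steel trivet with four flat arms in a cross, standing firm on the table. Arms reach 64 mm from the centre, 10 mm wide, and point along the diagonals between its x and y axes (45 degrees from them), so a square dish whose walls are parallel to x and y has its corners over the arms. Flat tops 25 mm above the table. Origin: its centre, at table height..
- rack: Oblong stainless steel wire rack (a small grate of two long rails and seven cross wires on four legs), standing firm on the table. 150 mm long (its x), 56 mm wide (its y), flat top 25 mm above the table. Origin: its centre, at table height..
- board: White ceramic firing board, flat and empty, fixed on the table, 130 mm (its x) by 110 mm (its y), 12 mm thick: the free spot. Origin: centre of its underside, at table height; its top is 12 mm above that.
- bowl: Bystander: open steel rinsing bowl, 130 mm across the rim, 55 mm high. Origin: centre of its underside.
- kettle: Bystander: small steel kettle, body 100 mm across, about 113 mm high, spout to its +y (reaching 92 mm from the centre), black handle to its -y (reaching 83 mm). Origin: centre of its underside.
- brush: Bystander: wire brush with a green handle lying bristles down, 200 mm long (its x), 24 mm wide, 20 mm high. Origin: on the table under the middle of its length.
Not all that is in view belongs to the job. What is shaped like the square_dish but blue is not meant.

How it is judged (in metres and radians):
At the end, for the whole second after the job is handed in: Round dish on the three-armed trivet, square on the four-armed, long on the rack: centres within 12 mm, resting upright on top (5 mm, 0.12 rad), at rest; square dish within 0.25 rad of corners over arms, long dish within 0.2 rad of the rack's length (horizontal distance between round_dish and trivet_three below 0.012 m and z of round_dish in the frame of trivet_three between 0.02 and 0.031 m and angle between each of round_dish, square_dish, long_dish's own z axis and vertical below 0.12 rad and linear speed of each of round_dish, square_dish, long_dish below 0.02 m/s and angular speed of each of round_dish, square_dish, long_dish below 0.2 rad/s and horizontal distance between square_dish and trivet_four below 0.012 m and z of square_dish in the frame of trivet_four between 0.02 and 0.031 m and horizontal distance between long_dish and rack below 0.012 m and z of long_dish in the frame of rack between 0.02 and 0.031 m and (angle between the x axis of square_dish and the x axis of trivet_four, either way round below 0.25 rad or angle between the x axis of square_dish and the y axis of trivet_four, either way round below 0.25 rad) and angle between the x axis of long_dish and the x axis of rack, either way round below 0.2 rad); the robot touches nothing.
It fails at once if a dish is dropped: it falls freely (out of the fingers) from more than about 50 mm (linear speed of round_dish above 1 m/s and not (contact force between round_dish and the fingers above 0.05 N)).
It fails at once if a dish is dropped: it falls freely (out of the fingers) from more than about 50 mm (linear speed of square_dish above 1 m/s and not (contact force between square_dish and the fingers above 0.05 N)).
It fails at once if a dish is dropped: it falls freely (out of the fingers) from more than about 50 mm (linear speed of long_dish above 1 m/s and not (contact force between long_dish and the fingers above 0.05 N)).
It fails at once if the bowl, the kettle or the brush is shifted by more than 25 mm (distance of any of bowl, kettle, brush from where it was at the start of the episode above 0.025 m).
It also fails if it takes over 99 s, if anything falls off the work surface, if the arm or the gripper's body presses on something with over 40 N, if the wrist force passes 120 N, or if a joint passes its speed limit or range.

### The arm

A 6-joint arm with a two-finger parallel gripper is mounted at the origin on the work surface. World frame = base frame: x ahead of the robot, y to its left, z up, the work surface at z = 0. Lengths are in m, angles in degrees, forces in N, time in s.
With the tool pointing down it reaches from about 0.4 to 0.825 m from the base axis. Payload 7 kg.
Tool frame: the origin (TCP) lies midway between the tips of the shut fingers; the grasp point (between the pads) lies 19 mm behind it; z points along the fingers, y is the line along which they close (so a half turn about z gives the same grasp; the last joint's range is limited). The gripper opens to 88 mm and grips with 3 to 60 N. Pads are 19 mm wide; open, the fingers measure 130 mm over their backs; the gripper's body (78 mm by 193 mm) begins 47 mm behind the grasp point.
Start: joints at [82.053, 20.546, 0.682, 0, -70.136, -16.507], TCP at [0.279, 0.614, 0.227] pointing down, gripper open.
Joint ranges: [-176.03, 176.03], [-82.01, 121.73], [-58.28, 71.71], [-173.87, 95.51], [-174.79, -0.11], [-173.66, 173.66]. Speed limits (degrees/s): [136.94, 136.94, 172.46, 180, 180, 180].

### API

Orientations are given as a 3x3 rotation matrix whose columns are the frame's x, y, z axes.
In Python, from rig import robot gives the robot as it stands. Calls block until the motion is done:
- robot.goto(position, orientation): joint-space move of the TCP to a pose.
- robot.servo_line(position, ori=None, speed=0.15): straight line of the TCP; ori=None keeps the orientation; speed is the mean speed in m/s.
- robot.movej(angles): joint-space move.
- robot.move_gripper(opening): opening from 0.0 (shut) to 1.0 (fully open); the grip force is fixed at half the most; returns when the fingers have stopped.
- robot.dwell(seconds).
- robot.ik(position, orientation): joint angles nearest the present ones, or None.
- robot.grab_frame(name): name is "side" or "top" or "wrist"; returns (picture, depth): 384x512x3 uint8, red, green, blue; 384x512 float32, m along the optical axis (not along the pixel's ray), 0 where there is no reading.
- robot.camera_info(name): a dict with "vfov" (degrees; the focal length in pixels is half the picture's height over the tangent of half this angle, whatever the lens; pixels are square), "cx", "cy" (the principal point, pixels), "k1" (the pictures are not rectified: a ray, as slopes to the right and down, at radius r is drawn at 1 + k1 r^2 times it, then the intrinsics apply), "view" (4x4, takes a point from world to camera coordinates); the wrist camera has in their place "T_tool_cam" (4x4, takes a point from camera to tool coordinates, whose origin is the TCP and whose axes are the flange's). Camera axes: x right, y down, z forward; pixel columns grow to the right and rows downward; lengths in m; the calibration is good to about 2 mm. A picture is of the moment at which its call begins: read the wrist's pose just before it. camera_info takes no time and is no camera call.
A pose or a line that the arm cannot do raises robot.Unreachable and nothing moves.
- robot.job_done(): hands the job in; it is judged then, once.
Readings, each from a call of its own:
- robot.read_t(): time.
- robot.read_qpos(): joint angles.
- robot.read_qvel(): joint speeds.
- robot.read_effort(): joint torques, N m.
- robot.read_position(): TCP position.
- robot.read_tcp_rot(): TCP orientation.
- robot.read_force(): force on the tool from outside, world axes, zero at the start.
- robot.read_ft_torque(): the same for the moment, N m.
- robot.read_grip_width(): opening from 0.0 (shut) to 1.0 (fully open).
- robot.read_finger_force(): force on a finger pad.
Only numpy, scipy, OpenCV 4.12 (cv2) and the standard library are available. Lean on these libraries where they do the work, as an engineer would, in place of code of your own. Each camera call takes 0.05 s, during which the arm holds its last target. There are 200 camera calls.

## Working session

There is one attempt and no reset: what is moved stays moved. The work goes in short steps, each a Python script; the robot and the scene stay as the last script left them, time stands still between calls to the robot, and variables do not carry over. Pictures are saved under pics/ and viewed, at most 14 in all, crops included, and the job is handed in when it is done.

```bash
ls; mkdir -p pics
cat > h.py <<'E'
import numpy as np, cv2
from rig import robot
def K(info):
    f=192/np.tan(np.radians(info["vfov"])/2); return f,info["cx"],info["cy"],info["k1"]
def ray(info,u,v):
    f,cx,cy,k1=K(info); d=np.stack([(np.asarray(u,float)-cx)/f,(np.asarray(v,float)-cy)/f],-1)
    p=d.copy()
    for _ in range(20): p=d/(1+k1*(p**2).sum(-1,keepdims=True))
    return np.concatenate([p,np.ones(p.shape[:-1]+(1,))],-1)
def cam_pose(name,info):
    if name=="wrist":
        T=np.eye(4);T[:3,:3]=robot.read_tcp_rot();T[:3,3]=robot.read_position()
        return T@np.array(info["T_tool_cam"])
    return np.linalg.inv(np.array(info["view"]))
def to_plane(T,info,u,v,z):
    r=ray(info,u,v)@T[:3,:3].T; o=T[:3,3]
    return o+r*((z-o[2])/r[...,2:3])
def cloud(T,info,depth):
    v,u=np.mgrid[:384,:512]; return (ray(info,u,v)*depth[...,None])@T[:3,:3].T+T[:3,3]
def down(yaw):  # tool z down, tool y (closing line) at yaw deg in world
    a=np.radians(yaw); y=np.array([np.cos(a),np.sin(a),0]); z=np.array([0,0,-1.]); return np.stack([np.cross(y,z),y,z],1)
def snap(name,tag):
    info=robot.camera_info(name); T=cam_pose(name,info); im,d=robot.grab_frame(name)
    cv2.imwrite(f"pics/{tag}.png",im[...,::-1]); np.savez(f"pics/{tag}.npz",im=im,d=d,T=T); return info,T,im,d
E
python3 - <<'E'
from h import *
for n in ("top","side"):
    i,T,im,d=snap(n,n+"0"); print(n,i,T[:3,3])
print(robot.read_t(),robot.read_tcp_rot(), robot.camera_info("wrist"))
E
```

```text
pics
top {'vfov': 45.53116215200112, 'cx': 254.8686927805957, 'cy': 196.71339336920084, 'k1': -0.11174890401021868, 'view': array([[ 0.01678168, -0.99981078,  0.00983789, -0.01818825],
       [-0.98330012, -0.01828624, -0.18107041,  0.57527165],
       [ 0.18121604, -0.00663493, -0.98342093,  0.99351349],
       [ 0.        ,  0.        ,  0.        ,  1.        ]])} [ 3.85929331e-01 -1.07336443e-03  1.08138556e+00]
side {'vfov': 49.91631556216583, 'cx': 253.8361491025142, 'cy': 195.0845030795127, 'k1': 0.03532464244237382, 'view': array([[-0.94976702, -0.31269154, -0.01290746,  0.54638939],
       [-0.23212471,  0.73151732, -0.64109323,  0.17186998],
       [ 0.20990646, -0.60589307, -0.76735446,  1.11719001],
       [ 0.        ,  0.        ,  0.        ,  1.        ]])} [0.32433249 0.72202316 0.97451791]
0.1 [[ 9.10259728e-01 -4.14037449e-01 -4.67202576e-04]
 [-4.14037678e-01 -9.10258611e-01 -1.43596737e-03]
 [ 1.69269099e-04  1.50054274e-03 -9.99998860e-01]] {'vfov': 71.25700367519822, 'cx': 257.7990402392228, 'cy': 192.23151891309342, 'k1': -0.04213683103087103, 'T_tool_cam': array([[-4.39481366e-04, -9.63420251e-01, -2.67994826e-01,
         7.11367339e-02],
       [ 9.99999810e-01, -3.07291960e-04, -5.35196845e-04,
        -3.69534828e-04],
       [ 4.33266823e-04, -2.67995010e-01,  9.63420203e-01,
        -1.58812436e-01],
       [ 0.00000000e+00,  0.00000000e+00,  0.00000000e+00,
         1.00000000e+00]])}
```

View pics/top0.png

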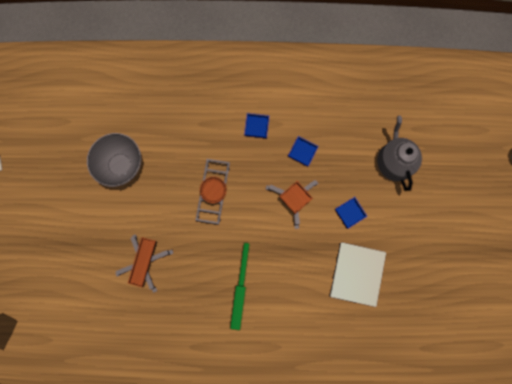

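View pics/side0.png

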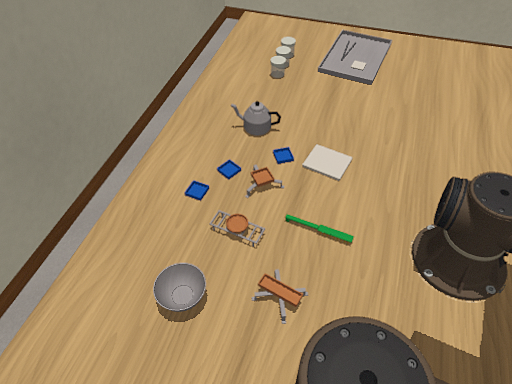

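The top picture shows the copper round dish at (213,190) on the rack, the copper square dish at (296,198) on the three-armed trivet and the long copper dish at (143,262) on the four-armed trivet. The empty board is at (358,274). The blue squares at (257,126), (303,151) and (350,213) are decoys. Only (296,198) is copper, so it is the square dish.

```bash
cat >> h.py <<'E'
def comps(im,kind,amin=100):
    hsv=cv2.cvtColor(im,cv2.COLOR_RGB2HSV).astype(int); h,s,v=hsv[...,0],hsv[...,1],hsv[...,2]
    m=((h<13)&(s>170)&(v>100)) if kind=="cu" else ((s<60)&(v>40))
    n,l,st,c=cv2.connectedComponentsWithStats(m.astype(np.uint8),connectivity=8)
    return [(l==i) for i in range(1,n) if st[i,4]>=amin]
def rect(T,info,mask,z):
    v,u=np.nonzero(mask); P=to_plane(T,info,u,v,z)[:,:2]
    (c,(w,h),a)=cv2.minAreaRect((P*1000).astype(np.float32))
    if w<h: w,h,a=h,w,a+90
    return np.array(c)/1000,w,h,a,P   # a: yaw deg of long side
E
python3 - <<'E'
from h import *
for n in ("top","side"):
    D=np.load(f"pics/{n}0.npz"); info=robot.camera_info(n); im,d,T=D["im"],D["d"],D["T"]
    for m in comps(im,"cu",150):
        c,w,h,a,P=rect(T,info,m,.039); v,u=np.nonzero(m)
        X=cloud(T,info,d)[m]
        print(n,"cu px",u.mean().round(),v.mean().round(),"c",c.round(4),"wh",round(w),round(h),"yaw",round(a,1),"z",np.percentile(X[:,2],[5,50,95]).round(3), im[m].mean(0).round())
    C=cloud(T,info,d); hsv=cv2.cvtColor(im,cv2.COLOR_RGB2HSV)
    m=((C[...,2]>.018)&(C[...,2]<.032)&(hsv[...,1]<90)).astype(np.uint8)
    nn,l,st,ce=cv2.connectedComponentsWithStats(cv2.dilate(m,np.ones((3,3))))
    for i in range(1,nn):
        if st[i,4]>40: print(n,"gray z25",st[i],C[(l==i)&(m>0)].mean(0).round(3))
    cv2.imwrite(f"pics/m_{n}.png",m*255)
    print([ (k.sum(),np.array(np.nonzero(k)).mean(1).round()) for k in comps(im,"g",60)])
D=np.load("pics/top0.npz"); im=D["im"][110:310,100:400][...,::-1]
cv2.imwrite("pics/topcrop.png",cv2.resize(im,None,fx=2.6,fy=2.6,interpolation=cv2.INTER_CUBIC))
E
```

```text
top cu px 213.0 189.0 c [0.5938 0.0901] wh 60 59 yaw 35.1 z [0.025 0.029 0.039] [141.  69.  36.]
top cu px 296.0 197.0 c [ 0.5796 -0.1028] wh 56 56 yaw 42.0 z [0.024 0.028 0.04 ] [150.  74.  38.]
top cu px 141.0 262.0 c [0.4236 0.2482] wh 109 35 yaw 166.1 z [0.024 0.028 0.04 ] [139.  68.  35.]
top gray z25 [ 93 138  47  47 910] [0.667 0.335 0.025]
top gray z25 [377 150  30  33 229] [ 0.65  -0.325  0.025]
top gray z25 [202 158  28  26 323] [0.648 0.085 0.024]
top gray z25 [304 180  14  11  97] [ 0.612 -0.139  0.025]
top gray z25 [267 184  18  11 120] [ 0.6   -0.057  0.025]
top gray z25 [195 196  29  29 365] [0.541 0.1   0.024]
top gray z25 [293 212   7  14  84] [ 0.531 -0.106  0.024]
top gray z25 [130 236   9  16  98] [0.467 0.27  0.024]
top gray z25 [150 250  20  12 140] [0.439 0.21  0.024]
top gray z25 [115 264  18  12 128] [0.404 0.291 0.025]
top gray z25 [145 271  10  19 119] [0.38  0.231 0.025]
[(np.int64(19860), array([ 23., 255.])), (np.int64(1201), array([156., 401.])), (np.int64(2158), array([160., 114.])), (np.int64(63), array([189., 274.])), (np.int64(2568), array([274., 35
[... 1131 characters left out ...]
ray z25 [278 297   9  22 141] [0.408 0.291 0.024]
[(np.int64(41791), array([ 83., 136.])), (np.int64(6534), array([196., 103.])), (np.int64(2553), array([ 57., 355.])), (np.int64(604), array([ 56., 282.])), (np.int64(767), array([119., 256.])), (np.int64(1060), array([162., 327.])), (np.int64(1243), array([192., 495.])), (np.int64(197), array([194., 455.])), (np.int64(76), array([196., 462.])), (np.int64(274), array([228., 236.])), (np.int64(227), array([250., 469.])), (np.int64(2008), array([287., 179.])), (np.int64(65), array([273., 428.])), (np.int64(77), array([289., 490.])), (np.int64(88), array([294., 261.])), (np.int64(110), array([310., 282.])), (np.int64(5460), array([357., 363.]))]
```

View pics/topcrop.png

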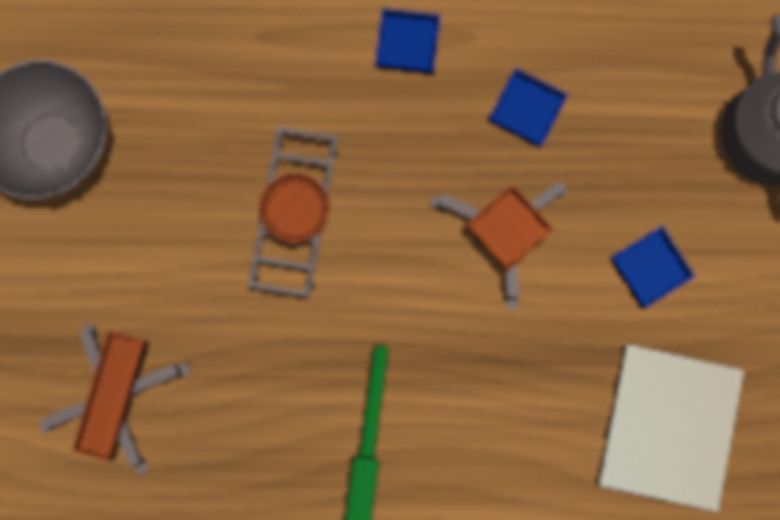

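The enlarged crop confirms it. The copper square sits on the three-armed star (crop ~(508,228)), the round dish on the rack, and the long one on the cross. Next I measure the supports from both views by fitting arm lines and the rack rectangle.

```bash
cat > meas.py <<'E'
from h import *
def support(C,im,c0,kind,T,info):
    hsv=cv2.cvtColor(im,cv2.COLOR_RGB2HSV).astype(int)
    r=np.hypot(C[...,0]-c0[0],C[...,1]-c0[1])
    m=(C[...,2]>.019)&(C[...,2]<.031)&(hsv[...,1]<110)&(r<.095)
    v,u=np.nonzero(m); P=to_plane(T,info,u,v,.025)[:,:2]
    if kind=="rack":
        c,(w,h),a=cv2.minAreaRect((P*1000).astype(np.float32)); 
        if w<h: w,h,a=h,w,a+90
        return np.array(c)/1000,a,(w,h,len(P))
    n=kind; c=np.array(c0)   # alternate: folded mean arm angle, then line-intersection centre
    best=None
    for _ in range(15):
        q=P-c; th=np.arctan2(q[:,1],q[:,0]); a=np.angle(np.exp(1j*n*th).mean())/n
        k=np.round((th-a)/(2*np.pi/n)); ang=a+k*2*np.pi/n; N=np.stack([-np.sin(ang),np.cos(ang)],1)
        res=np.einsum('ij,ij->i',N,P-c); w=np.abs(res)<(.012 if _>5 else .03)
        c=np.linalg.lstsq(N[w],np.einsum('ij,ij->i',N,P)[w],rcond=None)[0]
    return c,np.degrees(a),(np.abs(res[w]).mean().round(4),len(P),np.percentile(np.hypot(*(P-c).T),98).round(3))
E
python3 - <<'E'
from meas import *
for n in ("top","side"):
    D=np.load(f"pics/{n}0.npz"); info=robot.camera_info(n); im,d,T=D["im"],D["d"],D["T"]; C=cloud(T,info,d)
    hsv=cv2.cvtColor(im,cv2.COLOR_RGB2HSV).astype(int)
    print(n,"t3",support(C,im,(.582,-.10),3,T,info)); print(n,"t4",support(C,im,(.4225,.25),4,T,info)); print(n,"rack",support(C,im,(.594,.092),"rack",T,info))
    z=C[...,2]; m=(z>.008)&(z<.016)&(hsv[...,1]<60)&(hsv[...,2]>120)&(abs(C[...,1])<.35)&(C[...,0]>.3)&(C[...,0]<.6)
    c,w,h,a,_=rect(T,info,m,.012); print(n,"board",c.round(4),w,h,a)
    for nm,c0 in (("sq",(.58,-.103)),("rd",(.594,.09)),("lg",(.4236,.248))):
        m=(hsv[...,0]<14)&(hsv[...,1]>165)&(np.hypot(C[...,0]-c0[0],C[...,1]-c0[1])<.07)&(z>.022)&(z<.045)
        m=cv2.morphologyEx(m.astype(np.uint8),cv2.MORPH_OPEN,np.ones((3,3)))
        c,w,h,a,_=rect(T,info,m,.039); print(n,nm,c.round(4),round(w),round(h),round(a,1), "top-z pts centre",)
for nm,p,ys in (("sq",(.58,-.103),(42,132)),("rd",(.594,.09),(0,90)),("lg",(.4236,.248),(76,))):
    for y in ys:
        for k in (0,180):
            q=robot.ik([*p,.03],down(y+k)); print(nm,y+k,None if q is None else np.round(q))
E
```

```text
top t3 (array([ 0.58220054, -0.09932427]), np.float64(-53.007462332321964), (np.float64(0.0026), 172, np.float64(0.064)))
top t4 (array([0.42222147, 0.24987843]), np.float64(23.346126870702246), (np.float64(0.0025), 280, np.float64(0.063)))
top rack (array([0.59378418, 0.09289651]), 171.9280776977539, (150.6036376953125, 55.80132293701172, 346))
top board [ 0.4045 -0.2516] 128.5415802001953 109.12262725830078 168.05856323242188
top sq [ 0.5794 -0.1019] 58 56 132.1 top-z pts centre
top rd [0.5945 0.0907] 62 58 1.7 top-z pts centre
top lg [0.4232 0.2466] 109 37 166.6 top-z pts centre
side t3 (array([ 0.58343294, -0.09623364]), np.float64(-53.15112181199097), (np.float64(0.003), 83, np.float64(0.064)))
side t4 (array([0.42454453, 0.25241234]), np.float64(24.148932901769708), (np.float64(0.0028), 235, np.float64(0.063)))
side rack (array([0.5952558 , 0.09641241]), 171.57566833496094, (151.16500854492188, 58.435569763183594, 270))
side board [ 0.4056 -0.2487] 130.66444396972656 111.44302368164062 168.4717559814453
side sq [0. 0.] 0 0 0.0 top-z pts centre
side rd [0. 0.] 0 0 0.0 top-z pts centre
side lg [0. 0.] 0 0 0.0 top-z pts centre
sq 42 [   9.   24.  -24.   -0.  -43. -147.]
sq 222 [  9.  24. -24.   0. -43.  33.]
sq 132 [  9.  24. -24.   0. -43. -57.]
sq 312 [  9.  24. -24.   0. -43. 123.]
rd 0 [ 27.  25. -22.   0. -43. 153.]
rd 180 [ 27.  25. -22.   0. -43. -27.]
rd 90 [  27.   25.  -22.    0.  -43. -117.]
rd 270 [ 27.  25. -22.   0. -43.  63.]
lg 76 [  53.   16.  -36.   -0.  -37. -157.]
lg 256 [ 53.  16. -36.   0. -37.  23.]
```

```bash
cat >> meas.py <<'E'
T3=(.5828,-.0978); T4=(.4234,.2511); RACK=(.5945,.0947); BOARD=(.405,-.250)
def over(xy,yaw,z=.13): robot.goto([*xy,z],down(yaw))
def cu(tag,c0,z=.039):
    info,T,im,d=snap("wrist",tag); hsv=cv2.cvtColor(im,cv2.COLOR_RGB2HSV).astype(int)
    C=cloud(T,info,d)
    m=((hsv[...,0]<14)&(hsv[...,1]>140)&(C[...,2]>z-.018)&(C[...,2]<z+.006)&(np.hypot(C[...,0]-c0[0],C[...,1]-c0[1])<.08)).astype(np.uint8)
    m=cv2.morphologyEx(m,cv2.MORPH_OPEN,np.ones((3,3)))
    c,w,h,a,_=rect(T,info,m,z); return c,w,h,a,C,im,T,info
E
python3 - <<'E'
from meas import *
robot.move_gripper(.88)
over((.5803,-.1005),222,.15); print(robot.read_t(),robot.read_position())
c,w,h,a,C,im,T,info=cu("w_sq",(.58,-.1)); print(c,w,h,a); print("t3",support(C,im,T3,3,T,info)); print(robot.read_t())
E
```

```text
3.3167 [ 0.5806006  -0.09980953  0.15009012]
[0. 0.] 0.0 0.0 0.0
t3 (array([ 0.58186466, -0.09997929]), np.float64(-53.0844811201491), (np.float64(0.0026), 832, np.float64(0.064)))
3.3667
```

View pics/w_sq.png

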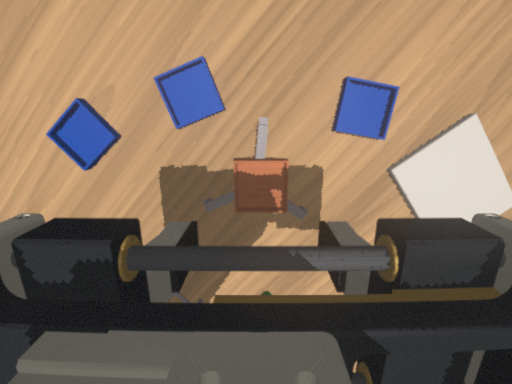

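The wrist view shows the copper square dish at (262,186) between the open fingers, with trivet arms at (262,135), (218,203) and (297,209). The wrist estimate agrees with the top camera. The copper mask needs a wider threshold.

```bash
sed -i 's/(hsv\[...,1\]>140)/(hsv[...,1]>105)/; s/^T3=.*/T3=(.582,-.0992); T4=(.4228,.2503); RACK=(.594,.0938); BOARD=(.405,-.2505)/' meas.py
python3 - <<'E'
from meas import *
D=np.load("pics/w_sq.npz"); print(cv2.cvtColor(D["im"],cv2.COLOR_RGB2HSV)[[165,185,205],[250,262,275]], D["im"][185,262],cloud(D["T"],robot.camera_info("wrist"),D["d"])[[160,185],[262,262]])
c,w,h,a,C,im,T,info=cu("w_sq2",(.58,-.1)); print(c,w,h,a)
E
```

```text
[[ 10 140 201]
 [ 11 133 107]
 [  9 127 114]] [107  71  51] [[ 0.59733385 -0.12460266  0.03759327]
 [ 0.57800822 -0.10354393  0.02811726]]
[ 0.5803291  -0.10330572] 56.81742477416992 56.15431594848633 132.04744720458984
```

```bash
cat >> meas.py <<'E'
def st(*a): print(*a,"t",round(robot.read_t(),1),"z",robot.read_position().round(4),"F",np.round(robot.read_force(),1),"w",round(88*robot.read_grip_width(),1),"ff",np.round(robot.read_finger_force(),1))
def line(xy,z,s): robot.servo_line([*xy,z],speed=s)
def pick(xy,yaw,z,op):
    robot.move_gripper(op); over(xy,yaw,.11); line(xy,z+.015,.12); line(xy,z,.04); st("at")
    robot.move_gripper(0); st("shut"); line(xy,z+.01,.04); line(xy,.12,.15); st("lifted")
def place(xy,yaw,z,op):
    over(xy,yaw,.12); line(xy,z+.015,.15); line(xy,z+.0005,.03); st("down")
    robot.move_gripper(op); line(xy,z+.02,.06); line(xy,.12,.2); st("left")
E
python3 - <<'E'
from meas import *
pick((.5803,-.1033),222,.028,.85)
snap("wrist","held"); snap("side","held_s")
E
```

```text
at t 5.2 z [ 0.5802 -0.1034  0.0278] F [-0.3 -0.9  0. ] w 75.0 ff 0.0
shut t 5.7 z [ 0.5804 -0.1033  0.0282] F [-0.6 -0.2  1. ] w 55.9 ff 30.0
lifted t 6.8 z [ 0.5796 -0.1032  0.1192] F [-0.1  0.  -1.6] w 55.7 ff 30.0
```

View pics/held.png

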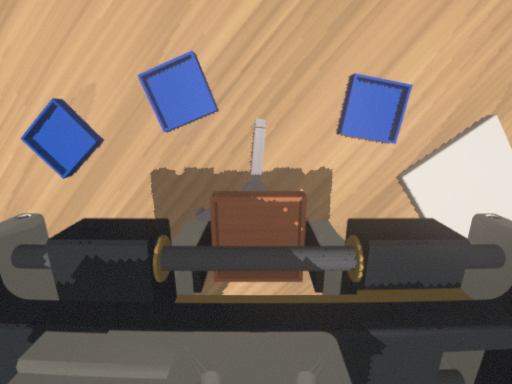

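The dish is held level between the fingers at (258,235). Next: park it on the board, then move the round dish.

Run:
```python
from meas import *
place(BOARD,222,.015,.85)
over((.594,.0904),261.75,.15)
c,w,h,a,C,im,T,info=cu("w_rd",(.594,.0904)); print(c,w,h,a); print("rack",support(C,im,RACK,"rack",T,info))
if np.hypot(*(c-(.594,.0904)))>.004: c=np.array((.594,.0904)); print("fallback")
pick(c,261.75,.0295,.92)
```

```text
down t 9.2 z [ 0.4049 -0.2505  0.0154] F [-0.7 -0.  -0.3] w 55.8 ff 30.0
left t 10.8 z [ 0.4048 -0.2504  0.12  ] F [-0.2  0.5 -0.5] w 74.7 ff 0.0
[0.59367963 0.0908571 ] 62.704742431640625 62.415069580078125 81.64032745361328
rack (array([0.59543927, 0.09269421]), 171.8215103149414, (145.80438232421875, 56.13177490234375, 1633))
at t 14.2 z [0.5936 0.0908 0.0293] F [-0.1 -0.7 -0.8] w 81.3 ff 0.0
shut t 14.7 z [0.5938 0.0908 0.0296] F [-0.2 -0.8  2.2] w 61.7 ff 30.0
lifted t 15.8 z [0.593  0.0907 0.1192] F [ 0.2 -0.1 -1.1] w 61.8 ff 30.0
```

Run:
```python
from meas import *
snap("side","rd_held")
place(T3,222,.0295,.92)
c,w,h,a,C,im,T,info=cu("w_rd2",T3); print("round now",c,w,h,a); print("t3",support(C,im,T3,3,T,info))
L=np.array((.4235,.248))
over(L,256.4,.15); c,w,h,a,C,im,T,info=cu("w_lg",L); print("long",c,w,h,a); print("t4",support(C,im,T4,4,T,info))
```

```text
down t 17.9 z [ 0.582  -0.0992  0.0299] F [ 0.1  0.3 -0.1] w 61.9 ff 30.0
left t 19.5 z [ 0.582  -0.0991  0.1205] F [-0.  -0.4 -0.9] w 80.8 ff 0.0
round now [ 0.5819129  -0.09866088] 62.924564361572266 62.37141799926758 177.14596557617188
t3 (array([ 0.58181813, -0.09983019]), np.float64(-53.16690701664779), (np.float64(0.0027), 982, np.float64(0.064)))
long [0.42314633 0.24903343] 110.04649353027344 34.132999420166016 166.01271057128906
t4 (array([0.42203846, 0.25094522]), np.float64(23.738102387626043), (np.float64(0.0027), 1328, np.float64(0.064)))
```

View pics/w_rd2.png

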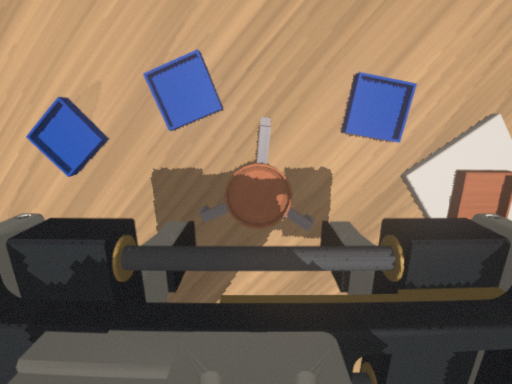

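View pics/w_lg.png

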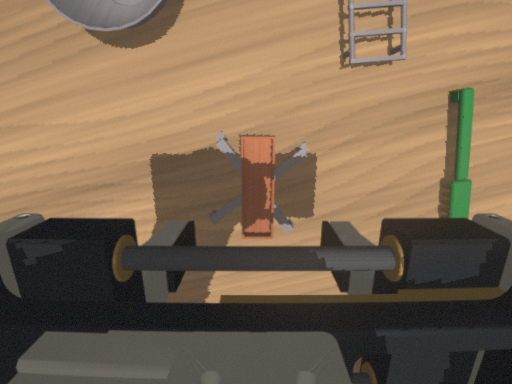

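The round dish is centred on the three-armed trivet (dish at (259,195), within about 1 mm of its centre). The long dish lies at (258,185) on the cross, between the fingers. Next: long dish to the rack, then square dish from the board to trivet_four.

Run:
```python
from meas import *
pick((.4231,.249),256,.028,.65)
place((.5942,.0932),261.8,.028,.62)
c,w,h,a,C,im,T,info=cu("w_lg2",RACK); print("long now",c,w,h,a); print("rack",support(C,im,RACK,"rack",T,info))
over(BOARD,222,.15); c,w,h,a,C,im,T,info=cu("w_sq3",BOARD,.026); print("sq on board",c,w,h,a)
```

```text
at t 23.1 z [0.423  0.2489 0.0278] F [0.1 0.  0.5] w 57.2 ff 0.0
shut t 23.7 z [0.4231 0.249  0.0281] F [ 0.5 -0.7  0.5] w 33.7 ff 30.0
lifted t 24.8 z [0.4226 0.2486 0.1192] F [-0.1  0.2 -1.7] w 33.7 ff 30.0
down t 27.0 z [0.5942 0.0931 0.0283] F [ 0.  -0.3 -0.3] w 33.8 ff 30.0
left t 28.6 z [0.5942 0.0933 0.1205] F [-0.9 -0.1 -0.1] w 54.5 ff 0.0
long now [0.59705743 0.0937845 ] 104.62698364257812 34.0912971496582 171.74842834472656
rack (array([0.60275165, 0.09159949]), 171.68938446044922, (130.6824493408203, 56.18803024291992, 1892))
sq on board [ 0.40479828 -0.25081616] 53.835609436035156 53.45680236816406 132.04711532592773
```

View pics/w_lg2.png

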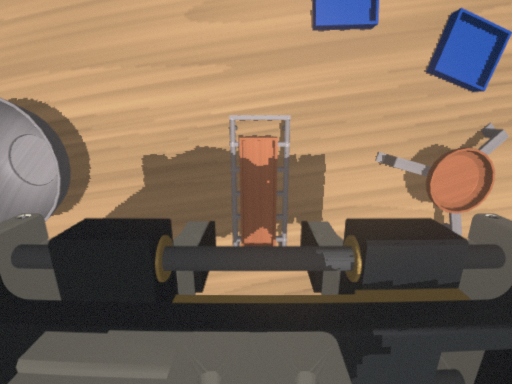

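View pics/w_sq3.png

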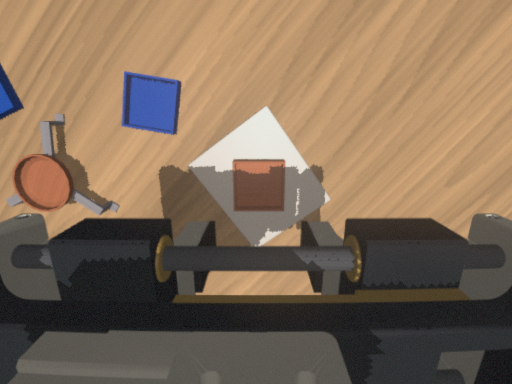

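The long dish lies on the rack at (258,190), parallel to its rails; the gripper hides the near ends of both, so I'll check the centring from above. The square dish is on the board at (259,185), ready to pick up.

Run:
```python
from meas import *
pick((.4048,-.2508),222,.015,.85)
place((.4224,.2505),248.7,.028,.85)
over((.4224,.2505),248.7,.2)
c,w,h,a,C,im,T,info=cu("w_end",T4); print("sq",c,w,h,a); print("t4",support(C,im,T4,4,T,info))
over((.42,-.35),222,.25)
info,T,im,d=snap("top","end"); C=cloud(T,info,d); hsv=cv2.cvtColor(im,cv2.COLOR_RGB2HSV).astype(int); z=C[...,2]
for nm,c0,k in (("sq",T4,4),("rd",T3,3),("lg",RACK,"rack")):
    m=(hsv[...,0]<14)&(hsv[...,1]>165)&(np.hypot(C[...,0]-c0[0],C[...,1]-c0[1])<.07)&(z>.022)&(z<.045)
    m=cv2.morphologyEx(m.astype(np.uint8),cv2.MORPH_OPEN,np.ones((3,3)))
    c,w,h,a,_=rect(T,info,m,.039); print(nm,c.round(4),round(w),round(h),round(a,1),"rim z",np.percentile(z[m>0],97),support(C,im,c0,k,T,info))
cv2.imwrite("pics/endcrop.png",cv2.resize(im[110:330,80:420,::-1],None,fx=2.3,fy=2.3,interpolation=cv2.INTER_CUBIC))
st("end")
```

```text
at t 32.4 z [ 0.4046 -0.2508  0.0148] F [ 0.4 -0.1  0.5] w 74.6 ff 0.0
shut t 32.8 z [ 0.4049 -0.2508  0.0151] F [0.2 0.2 0.7] w 55.8 ff 30.0
lifted t 34.0 z [ 0.4042 -0.2506  0.1192] F [ 0.8  0.1 -1.3] w 56.4 ff 30.0
down t 37.1 z [0.4223 0.2505 0.0284] F [ 0.2 -0.9 -0.6] w 56.3 ff 30.0
left t 38.7 z [0.4223 0.2505 0.1203] F [-0.2 -0.7 -0.5] w 75.1 ff 0.0
sq [0.42277451 0.25125816] 56.2413444519043 55.99069595336914 158.67444610595703
t4 (array([0.42233516, 0.25088429]), np.float64(23.828000539815374), (np.float64(0.0027), 662, np.float64(0.064)))
sq [0.4219 0.2489] 57 54 69.0 rim z 0.03989824155033283 (array([0.42219654, 0.24955379]), np.float64(23.55686431092381), (np.float64(0.0025), 194, np.float64(0.064)))
rd [ 0.5827 -0.0989] 61 59 91.0 rim z 0.039487706539229436 (array([ 0.58215125, -0.09934258]), np.float64(-53.00499565952137), (np.float64(0.0026), 174, np.float64(0.063)))
lg [0.5941 0.093 ] 112 33 172.2 rim z 0.04081320479352405 (array([0.59385419, 0.09310696]), 171.9280776977539, (150.52410888671875, 56.23772430419922, 373))
end t 41.4 z [ 0.4205 -0.3493  0.25  ] F [ 0.2 -0.6 -0. ] w 74.9 ff 0.0
```

View pics/endcrop.png

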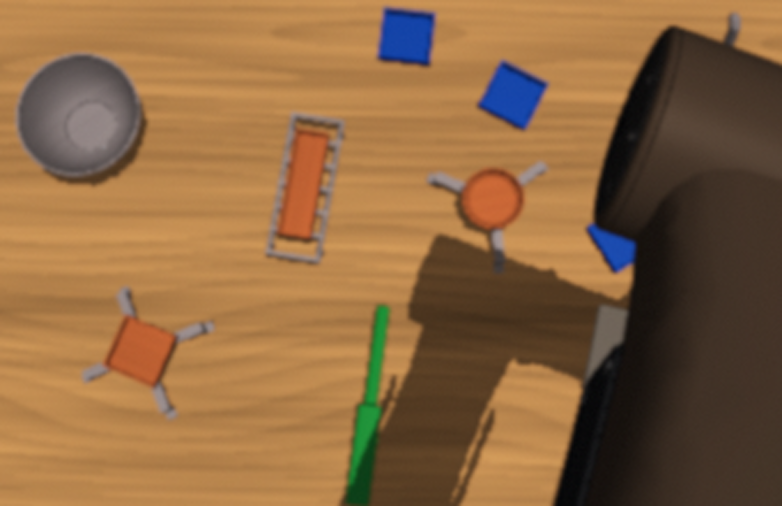

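The final top view shows the square dish with its corners over the cross arms at crop (140,350), the round dish centred on the star at (491,198), and the long dish centred along the rack at (304,186). All three are within about 1 mm of centre, and the robot is clear of everything.

```bash
python3 -c "
from rig import robot
robot.dwell(.3); print(robot.job_done())"
```

```text
the job is handed in; nothing more can be done
None
```

All three copper dishes are centred upright on their own supports, to within about 1 mm in the last top-camera picture, with the bowl, kettle and brush never touched; the job was handed in at about 42 s, but no verdict came back.

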